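# Find and hold open the loose worktop socket

## Task

One of the three sockets in the worktop socket block has come loose: first cut the power by sliding the grip of the isolator box all the way to the left (as the robot sees it), to its end stop, and leave it there. Then tap down on the closed covers one after another until you find the socket that gives and sinks fully under the tap, take that cover by its tongue, lift it until it stands nearly upright, and finish while still holding it open in the fingers, so that the socket can be tightened. Do not lift the cover of a firm socket or of one you have not pushed down yet, do not pull the loose socket up again, and leave the kitchen things where they are.

Things in the scene. Friction and masses are not known exactly. Their poses are not given: they have to be found in the camera images.
- block: white socket block fixed to the counter, 86 x 312 mm, rim 46 mm high; origin: centre of its underside; y axis along the row of sockets (cover centres at y = +100 left, 0 middle, -100 mm right, all x = 0), x axis away from the robot. Each cover hinges on a line parallel to y at x = +37 mm, 59 mm above the counter (52 once sunk), 102 mm from its tongue point
- isolator_box: white isolator box, 70 x 170 x 45 mm high, fixed to the counter on the left or the right of the block; origin at the centre of its underside; the grip slides along its y axis, in a slot in its flat top
- isolator (a joint): position of the isolator's black grip along the box's +y (leftward): 0 at the right end, 0.090 m at the left end stop; starts somewhere in the right part; about 2 N of friction, stays where left
- isolator_top (a point): centre of the top face of the isolator's black grip, 86 mm above the counter; the grip is 28 mm (across the slide, box x) x 20 mm (along the slide, box y) and stands 40 mm above the box
- socket_left (a joint): how far (m) the left socket has sunk into the block with its cover: 0 at the start. A firm one moves about 1 mm at most; the loose one (one of the three, looks alike) goes down 7 mm when its closed cover is pushed with 5 to 8 N, and stays down; an upward pull of some 9 N would draw it up again
- cover_left (a joint): opening angle of the left cover: 0 closed flat, 1.5 rad fully open; a weak spring shuts it when let go (about 1 N at the tongue)
- cover_left_top (a point): centre of the top face of the left grey cover (74 x 74 x 6 mm), the spot to tap; 65 mm above the counter while closed and not sunk
- cover_left_tongue (a point): spot to grip on the tongue of the left cover: a flat bar 20 mm wide (along block y), 10 mm thick, sticking out 40 mm from the cover's edge nearest the robot, past the block's front; this point is 28 mm from that edge, 12 mm from the tip, mid-thickness, 62 mm above the counter while closed and not sunk; free space below
- socket_middle (a joint): how far (m) the middle socket has sunk into the block with its cover: 0 at the start. A firm one moves about 1 mm at most; the loose one (one of the three, looks alike) goes down 7 mm when its closed cover is pushed with 5 to 8 N, and stays down; an upward pull of some 9 N would draw it up again
- cover_middle (a joint): opening angle of the middle cover: 0 closed flat, 1.5 rad fully open; a weak spring shuts it when let go (about 1 N at the tongue)
- cover_middle_top (a point): centre of the top face of the middle grey cover (74 x 74 x 6 mm), the spot to tap; 65 mm above the counter while closed and not sunk
- cover_middle_tongue (a point): spot to grip on the tongue of the middle cover: a flat bar 20 mm wide (along block y), 10 mm thick, sticking out 40 mm from the cover's edge nearest the robot, past the block's front; this point is 28 mm from that edge, 12 mm from the tip, mid-thickness, 62 mm above the counter while closed and not sunk; free space below
- socket_right (a joint): how far (m) the right socket has sunk into the block with its cover: 0 at the start. A firm one moves about 1 mm at most; the loose one (one of the three, looks alike) goes down 7 mm when its closed cover is pushed with 5 to 8 N, and stays down; an upward pull of some 9 N would draw it up again
- cover_right (a joint): opening angle of the right cover: 0 closed flat, 1.5 rad fully open; a weak spring shuts it when let go (about 1 N at the tongue)
- cover_right_top (a point): centre of the top face of the right grey cover (74 x 74 x 6 mm), the spot to tap; 65 mm above the counter while closed and not sunk
- cover_right_tongue (a point): spot to grip on the tongue of the right cover: a flat bar 20 mm wide (along block y), 10 mm thick, sticking out 40 mm from the cover's edge nearest the robot, past the block's front; this point is 28 mm from that edge, 12 mm from the tip, mid-thickness, 62 mm above the counter while closed and not sunk; free space below
- mortar: bystander: wooden mortar with its pestle, 110 mm wide, about 110 mm high, on the side of the block where the isolator is not; origin at the centre of its underside
- cup: bystander: plastic cup, 68 mm wide, 85 mm high, between robot and block on the right; origin at the centre of its underside
- spoon_rest: bystander: steel spoon rest, a 96 mm dish 12 mm high with a flat tail towards the robot, left of the middle, in front of the block; origin at the centre of its underside
- casserole: bystander: glass casserole with clip-on lid, 170 x 246 x 71 mm, behind the block; origin at the centre of its underside
- detergent: bystander: clear detergent bottle, 60 mm wide, 180 mm high, far right; origin at the centre of its underside
- jar: bystander: glass jar, 70 mm wide, 100 mm high, far left; origin at the centre of its underside
- spoon: bystander: wooden spoon lying behind the block on the right; origin at the centre of its underside
There are look-alikes about, which are no part of the job. Leave any yellow look-alike of the isolator_box alone.

How it is judged:
On the way, in this order (a step that is already met when the one before it is completed fails the run):
1. the isolator grip is at its left end stop (within 4 mm) (value of joint isolator above 0.086 m), for 0.2 s.
2. the loose socket has been tapped down (sunk 4.5 mm or more) (value of joint any of socket_left, socket_middle, socket_right above 0.0045 m), for 0.2 s.
At the end, for the whole second after the job is handed in: isolator grip within 5 mm of its left end stop; the loose socket still sunk by 3.5 mm or more and its cover held open at 60 degrees or more by the fingers, which press on it with over 0.4 N (value of joint isolator above 0.085 m and ((value of joint socket_left above 0.0035 m and value of joint cover_left above 1.05 rad and contact force between the fingers and cover_left above 0.4 N) or (value of joint socket_middle above 0.0035 m and value of joint cover_middle above 1.05 rad and contact force between the fingers and cover_middle above 0.4 N) or (value of joint socket_right above 0.0035 m and value of joint cover_right above 1.05 rad and contact force between the fingers and cover_right above 0.4 N))); the arm keeps its last pose, push and grip.
It fails at once if the cover of a firm or not yet tapped-down socket is lifted by more than 14 degrees ((value of joint cover_left above 0.25 rad and value of joint socket_left below 0.002 m) or (value of joint cover_middle above 0.25 rad and value of joint socket_middle below 0.002 m) or (value of joint cover_right above 0.25 rad and value of joint socket_right below 0.002 m)).
It fails at once if a kitchen thing is shifted by more than 4 cm (distance of any of mortar, cup, spoon_rest, casserole, detergent, jar, spoon from where it was at the start of the episode above 0.04 m).
It also fails if it takes over 61 s, if anything falls off the work surface, if the arm or the gripper's body presses on something with over 40 N, if the wrist force passes 120 N, or if a joint passes its speed limit or range.

## Robot

A 7-joint arm with a two-finger parallel gripper is mounted at the origin on the work surface. World frame = base frame: x ahead of the robot, y to its left, z up, the work surface at z = 0. Lengths are in m, angles in rad, forces in N, time in s.
With the tool pointing down it reaches from about 0.4 to 0.875 m from the base axis. Payload 19.3 kg.
Tool frame: the origin (TCP) lies midway between the tips of the shut fingers; the grasp point (between the pads) lies 19 mm behind it; z points along the fingers, y is the line along which they close (so a half turn about z gives the same grasp; the last joint's range is limited). The gripper opens to 85 mm and grips with 20 to 120 N. Pads are 22 mm wide; open, the fingers measure 114 mm over their backs; the gripper's body (76 mm by 85 mm) begins 54 mm behind the grasp point. The pads swing forward as they close: fully open they stand 13 mm farther back than shut.
Start: joints at [-1.347, 0.521, -0.036, 1.599, 0.021, 1.021, -0.113], TCP at [0.181, 0.598, 0.231] pointing down, gripper open.
Joint ranges: [-2.91, 2.91], [-0.3, 2.13], [-1.5, 1.42], [0.17, 2.43], [-1.26, 4.41], [0.16, 1.93], [-2.52, 2.52]. Speed limits (rad/s): [1.89, 1.89, 2.39, 2.39, 3.01, 3.01, 3.01].

## Interface

Orientations are given as a unit quaternion [w, x, y, z].
In Python, from bench import manip gives the robot as it stands.
- The arm moves only by the tool arm_command, never from a script. Its argument "commands" is a list of rows, each an object with "translation": the shift along the tool's x, y, z in cm, a list of three; "twist": the turn, a rotation vector about the tool's x, y, z in degrees, a list of three; "jaw": the opening in per cent of the stroke, from 0 (shut) to 100 (fully open). A call has 1 to 12 rows; each row shifts and turns the commanded pose from where the row before left it, along the tool's axes as they then stand; what a row does not reach is not made up. A row lasts 1/12 s, in which the tool goes at most 41.7 mm and 7.16 degrees, less where a joint would pass 70% of its speed; a pose out of reach is approached as far as the arm can. A call with a gripper value outside its range is refused whole. The fingers move at their own pace and stop on an object; the grip force is fixed at half the most. Time passes only in rows, so rows that do not move let the fingers close. It gives the time, the measured TCP pose, the force, the opening and the grip force at its end, in the units of the state.
- manip.read_state(): the state, without advancing time (a new reading comes with each control period).
- manip.read_camera(name): name is "side" or "top"; returns a dict with "img" (384x512x3 uint8, red, green, blue), "fov_y" (degrees; the focal length in pixels is half the picture's height over the tangent of half this angle, whatever the lens; pixels are square), "cx", "cy" (the principal point, pixels), "eye" and "rotation" of the camera in the world. Camera axes: x right, y down, z forward; pixel columns grow to the right and rows downward; lengths in m; the calibration is good to about 2 mm. A picture is of the moment at which its call begins. There is no depth.
- manip.hand_in(): hands the job in; it is judged then, once.
Trained networks look in the newest picture that a camera, given by its name, has taken for a name from the list of things; names that differ only in an ending like _2 or _b are one class to them, and where a whole thing is asked for, a point or a joint stands for the part that bears it (a point fixed in the world has none). Each returns a list of dicts, best first, with "p" (0 to 1); they miss things now and then, are a little off and sometimes report something else, mostly with a low value. They report only what shows in the picture. A call takes as long as a camera call. They do not tell look-alikes from the thing itself.
- manip.search_frame(camera, name): "box" ([left, top, right, bottom] in pixels, round what is visible of it).
The state is a dict: "clock": time; "q": joint angles; "dq": joint speeds; "tau": joint torques, N m; "tool_pos": TCP position; "orientation": TCP orientation; "ft_force": force on the tool from outside, world axes, zero at the start; "wrist_torque": the same for the moment, N m; "grip_width": finger opening in m; "finger_force": force on a finger pad.
Only numpy, scipy, OpenCV 4.12 (cv2) and the standard library are available. Lean on these libraries where they do the work, as an engineer would, in place of code of your own. Each camera call takes 0.05 s, during which the arm holds its last target. There are 200 camera calls.

## Working session

There is one attempt and no reset: what is moved stays moved. The work goes in short steps, Python scripts to look and compute and a tool call to move; the robot and the scene stay as the last step left them, time stands still between calls to the robot, and variables do not carry over. Pictures are saved under pics/ and viewed, at most 10 in all, crops included, and the job is handed in when it is done.

Besides the shell and the picture viewer there is one more tool, called after "Request:" by a JSON object that holds its "api" and its "payload". arm_command: Moves the arm, as the interface text tells. Its arguments: {"type":"object","properties":{"commands":{"type":"array","items":{"type":"object","properties":{"translation":{"type":"array","items":{"type":"number"}},"twist":{"type":"array","items":{"type":"number"}},"jaw":{"type":"number"}}}}},"required":["commands"]}

```bash
mkdir -p pics; cat > h.py <<'E'
import numpy as np, cv2
from bench import manip
from scipy.spatial.transform import Rotation as R
def cam(n):
    c=manip.read_camera(n); c['f']=c['img'].shape[0]/2/np.tan(np.radians(c['fov_y'])/2); return c
def ray(c,u,v,z):
    rot=np.array(c['rotation']); 
    if rot.shape!=(3,3): rot=R.from_quat(np.roll(rot,-1)).as_matrix()
    d=rot@np.array([(u-c['cx'])/c['f'],(v-c['cy'])/c['f'],1]); e=np.array(c['eye'])
    return e+d*(z-e[2])/d[2]
def proj(c,p):
    rot=np.array(c['rotation'])
    if rot.shape!=(3,3): rot=R.from_quat(np.roll(rot,-1)).as_matrix()
    q=rot.T@(np.array(p)-np.array(c['eye'])); return q[:2]/q[2]*c['f']+[c['cx'],c['cy']]
E
python3 - <<'E'
from h import *
for n in('top','side'):
    c=cam(n); cv2.imwrite(f'pics/{n}0.png',c['img'][:,:,::-1]); print(n,c['eye'],c['rotation'],c['fov_y'],c['cx'],c['cy'])
    for k in('block','isolator_box','isolator_top','cover_left_top','cover_left_tongue','mortar','cup','casserole'):
        print(k,[(np.round(d['box']).astype(int).tolist(),round(d['p'],2)) for d in manip.search_frame(n,k)])
s=manip.read_state();print(s['clock'],s['tool_pos'],s['orientation'],s['ft_force'],s['grip_width'])
E
```

```text
top [0.45991669 0.00222895 1.17787108] [ 0.03477266 -0.70337123  0.70863185 -0.0435968 ] 57.118123046162424 255.10343899760133 188.00783701237063
block [([209, 170, 308, 216], 0.8), ([333, 132, 370, 179], 0.28)]
isolator_box [([116, 190, 174, 222], 0.74), ([71, 250, 130, 275], 0.72), ([112, 132, 171, 164], 0.69)]
isolator_top [([103, 259, 116, 273], 0.63)]
cover_left_top [([216, 170, 240, 206], 0.65), ([280, 182, 301, 214], 0.24)]
cover_left_tongue [([214, 169, 240, 210], 0.93)]
mortar [([335, 203, 371, 236], 0.89), ([213, 170, 240, 208], 0.39)]
cup [([300, 245, 321, 269], 0.66), ([138, 201, 151, 212], 0.57)]
casserole [([204, 96, 281, 152], 0.64), ([277, 178, 303, 217], 0.6), ([399, 188, 440, 211], 0.25), ([74, 184, 112, 210], 0.25)]
side [-0.18951187 -0.74358072  0.90108576] [-0.40632122  0.82362042 -0.35243963  0.17982986] 52.06000595971187 258.2216487137998 189.9670302422435
block [([227, 175, 301, 241], 0.88)]
isolator_box [([163, 154, 200, 189], 0.81), ([108, 160, 141, 193], 0.64), ([200, 137, 234, 169], 0.59)]
isolator_top [([215, 143, 223, 154], 0.63), ([178, 157, 188, 172], 0.51), ([292, 239, 327, 285], 0.42)]
cover_left_top [([226, 177, 259, 196], 0.53)]
cover_left_tongue [([227, 176, 254, 195], 0.67), ([162, 156, 200, 192], 0.6)]
mortar [([291, 239, 329, 284], 0.69), ([163, 155, 202, 192], 0.32)]
cup [([235, 241, 259, 275], 0.84)]
casserole [([256, 150, 321, 198], 0.71)]
0.9 [0.1810434  0.59819964 0.23128079] [-4.22776912e-06  1.46426657e-01  9.89221529e-01 -1.43255258e-05] [-0.0745328   0.62216255  0.04694352] 0.08505986876401739
```

```bash
python3 - <<'E'
import cv2
a=cv2.imread('pics/top0.png')[90:290,60:460]; cv2.imwrite('pics/t1.png',cv2.resize(a,None,fx=2,fy=2,interpolation=cv2.INTER_CUBIC))
a=cv2.imread('pics/side0.png')[120:300,90:350]; cv2.imwrite('pics/s1.png',cv2.resize(a,None,fx=3,fy=3,interpolation=cv2.INTER_CUBIC))
E
```

```text
(no output)
```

View pics/t1.png

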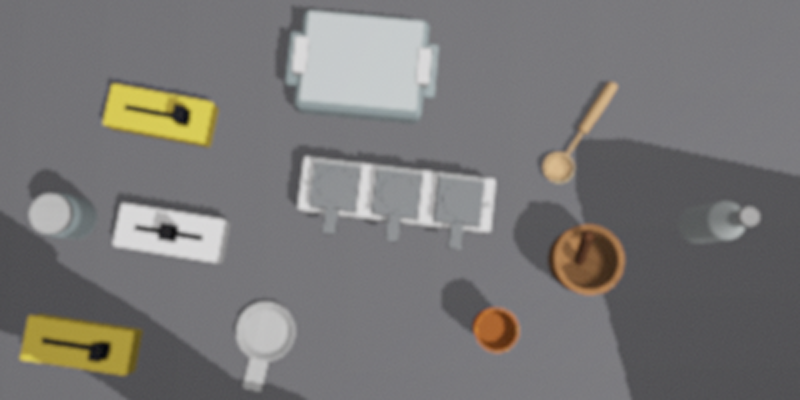

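View pics/s1.png

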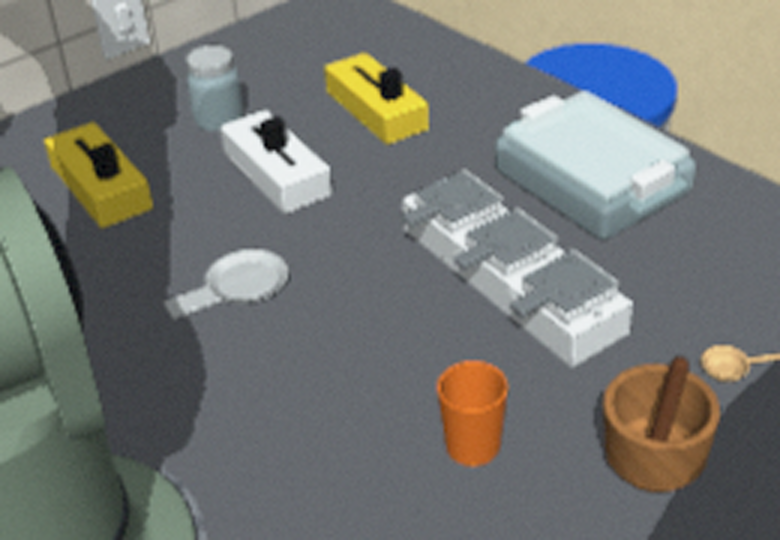

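```bash
python3 - <<'E'
import cv2,numpy as np
a=cv2.imread('pics/top0.png'); 
b=cv2.resize(a[160:225,200:312],None,fx=7,fy=7,interpolation=cv2.INTER_CUBIC)
c=cv2.resize(a[183:229,108:182],None,fx=7,fy=7,interpolation=cv2.INTER_CUBIC)
o=np.zeros((250,784,3),np.uint8)
d=cv2.resize(a[183:219,108:182],(518,250))
cv2.imwrite('pics/c1.png',np.vstack([b[:455-105],o*0]) if 0 else b)
cv2.imwrite('pics/c2.png',c)
E
```

```text
(no output)
```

View pics/c1.png

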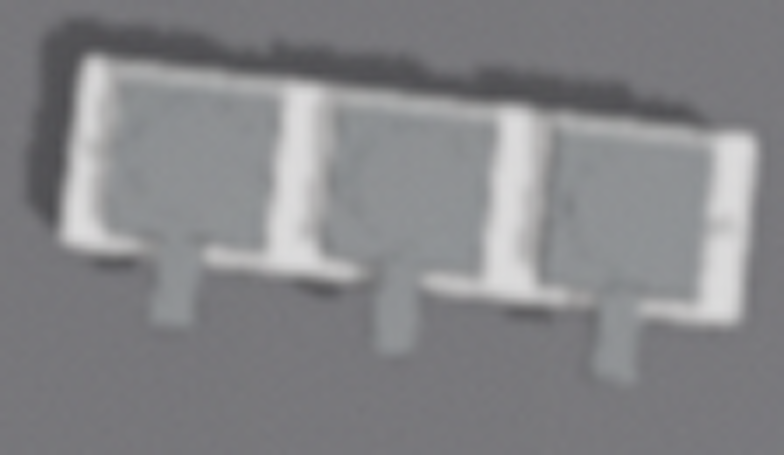

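View pics/c2.png

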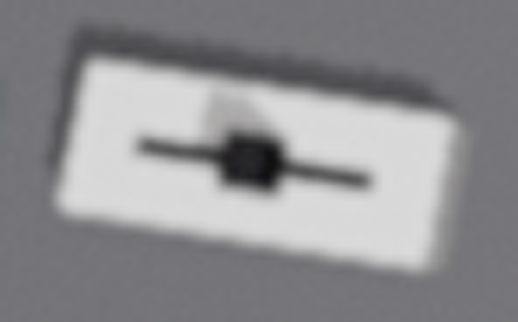

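```bash
python3 - <<'E'
from h import *
from scipy.optimize import least_squares
c=cam('top'); s=cam('side')
P=lambda u,v:(u/7+200,v/7+160)
obs=[(-.043,.156,.046,62,247),(.043,.156,.046,86,55),(.043,-.156,.046,757,132),(-.043,-.156,.046,741,327),
 (-.077,.1,.066,172,327),(-.077,0,.066,394,355),(-.077,-.1,.066,616,383)]
def W(p,x,y): return p[0]+np.cos(p[2])*x-np.sin(p[2])*y, p[1]+np.sin(p[2])*x+np.cos(p[2])*y
f=lambda p:np.ravel([proj(c,[*W(p,x,y),z])-P(u,v) for x,y,z,u,v in obs])
r=least_squares(f,[.5,0,0]);print('block',r.x,np.round(r.fun,1))
Q=lambda u,v:(u/7+108,v/7+183)
print('grip',ray(c,*Q(250,160),.086))
ob2=[(-.035,.085,.045,58,210),(.035,.085,.045,84,57),(.035,-.085,.045,462,113),(-.035,-.085,.045,425,268)]
f2=lambda p:np.ravel([proj(c,[*W(p,x,y),z])-Q(u,v) for x,y,z,u,v in ob2])
r2=least_squares(f2,[.5,.3,0]);print('box',r2.x,np.round(r2.fun,1))
print('slot',ray(c,*Q(140,146),.045),ray(c,*Q(370,182),.045))
im=s['img'][:,:,::-1].copy(); im=cv2.resize(im,None,fx=4,fy=4,interpolation=cv2.INTER_CUBIC)
g=ray(c,*Q(250,160),.086)
pts=[[*W(r.x,x,y),z] for x,y,z,_,_ in obs]+[[*W(r2.x,x,y),z] for x,y,z,_,_ in ob2]+[g]
for p in pts:
    u=proj(s,p)*4+1.5; cv2.circle(im,tuple(int(k) for k in u),3,(0,0,255),-1)
cv2.imwrite('pics/s2.png',im[540:1000,560:1260])
for n,b in(('jar','x'),('mortar',0),('cup',0),('spoon_rest',0),('casserole',0)):
    for d in manip.search_frame('top',n)[:1]:
        bb=d['box'];print(n,ray(c,(bb[0]+bb[2])/2,(bb[1]+bb[3])/2,.06))
E
```

```text
block [ 0.58841641 -0.02454904 -0.12362405] [ 0.3 -0.5  0.3  0.7 -0.   0.8 -0.4 -0.7  0.1  0.2 -0.1 -0.1 -0.3 -0.4]
grip [0.52836363 0.33224048 0.086     ]
box [ 0.53010295  0.34132027 -0.16119127] [ 0.1 -0.1  0.7  0.2 -1.1  0.3  0.3 -0.3]
slot [0.53771249 0.39492611 0.045     ] [0.52046482 0.28971143 0.045     ]
jar [ 0.55814014 -0.12286416  0.06      ]
mortar [ 0.48358798 -0.32228891  0.06      ]
cup [ 0.36548083 -0.186663    0.06      ]
spoon_rest [0.34832121 0.1800501  0.06      ]
casserole [0.79815148 0.02996278 0.06      ]
```

View pics/s2.png

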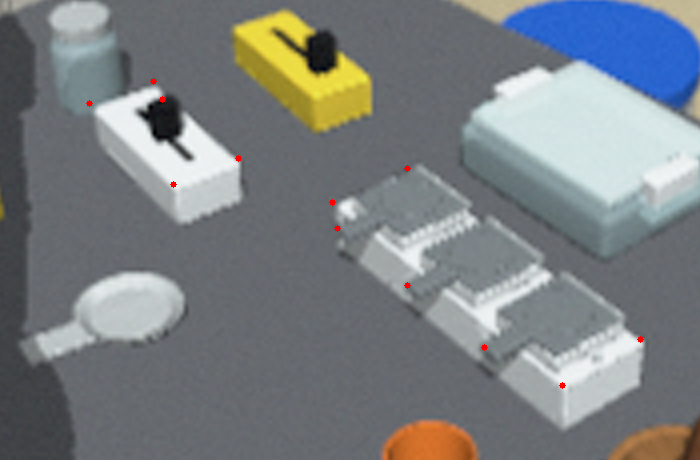

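```bash
cat > fit.py <<'E'
from h import *
from scipy.optimize import least_squares
c=cam('top'); s=cam('side')
A=lambda u,v:(u/7+200-.43,v/7+160-.43); B=lambda u,v:(u/7+108-.43,v/7+183-.43); S=lambda u,v:(u/4+140-.4,v/4+135-.4)
T,D='ts'
bl=[(-.043,.156,.046,T,A(62,247)),(.043,.156,.046,T,A(86,55)),(.043,-.156,.046,T,A(757,132)),(-.043,-.156,.046,T,A(741,327)),
 (-.077,.1,.066,T,A(172,327)),(-.077,0,.066,T,A(394,355)),(-.077,-.1,.066,T,A(616,383)),
 (-.043,-.156,.046,D,S(566,386)),(.043,-.156,.046,D,S(642,341)),(-.043,.156,.046,D,S(337,207))]
bx=[(-.035,.085,.045,T,B(58,210)),(.035,.085,.045,T,B(84,57)),(.035,-.085,.045,T,B(462,113)),(-.035,-.085,.045,T,B(425,268)),
 (-.035,.085,.045,D,S(97,113)),(.035,.085,.045,D,S(157,88)),(.035,-.085,.045,D,S(241,165)),(-.035,-.085,.045,D,S(178,190))]
gr=[(0,0,.086,T,B(250,160)),(0,0,.086,D,S(163,103))]
def W(p,x,y): return p[0]+np.cos(p[2])*x-np.sin(p[2])*y, p[1]+np.sin(p[2])*x+np.cos(p[2])*y
def pj(p,cm,k):
    q=proj(cm,p); o=np.array([cm['cx'],cm['cy']]); d=(q-o)/cm['f']; return o+(q-o)*(1+k*(d@d))
def F(v):
    o=[]
    for p,L in((v[:3],bl),(v[3:6],bx),([v[6],v[7],v[5]],gr)):
        for x,y,z,w,m in L: o+=list(pj([*W(p,x,y),z],c if w==T else s,v[8] if w==T else v[9])+(0 if w==T else v[10:12])-m)
    o+=list(v[10:12]); return np.array(o)
if __name__=='__main__':
    for dk in (0,1):
        g=(lambda v:F(v)) if dk else (lambda v:F(np.r_[v[:8],0,0,v[10:]]))
        r=least_squares(g,[.59,-.02,-.12,.53,.34,-.16,.53,.33,0,0,0,0],loss='soft_l1');print(r.cost,np.round(r.x,4));print(np.round(F(r.x),1).reshape(-1,2).tolist())
E
python3 fit.py
```

```text
4.879233697892729 [ 0.5901 -0.0229 -0.1212  0.5314  0.3418 -0.1632  0.5291  0.3342 -1.0524
  0.0113  0.6748  1.3568]
[[1.1, -0.6], [1.0, 1.1], [-1.4, 0.8], [-1.6, -1.3], [0.4, -0.0], [-0.1, -0.3], [-0.7, -1.0], [-0.1, 0.7], [0.3, 0.6], [-0.3, -0.2], [23.7, -4.3], [21.6, -0.3], [4.0, -0.3], [6.7, -2.5], [-0.9, -1.2], [-0.1, -0.5], [0.3, -0.4], [-0.4, -0.3], [12.0, -1.7], [0.3, 0.1], [0.7, 1.4]]
3.7818035477415277 [ 0.5904 -0.0233 -0.1207  0.5313  0.34   -0.1624  0.5292  0.3327  0.0572
 -0.1347  0.2322  1.1739]
[[0.3, -0.5], [0.3, 0.6], [0.1, 0.5], [-0.2, -1.0], [0.2, 0.1], [0.0, -0.3], [-0.1, -0.7], [-0.4, 0.4], [-0.1, 0.3], [-0.6, -0.3], [-0.3, 0.1], [0.4, 0.2], [-0.5, 0.4], [0.8, -0.0], [-0.2, -0.9], [0.2, -0.2], [0.4, -0.4], [-0.1, -0.2], [-0.4, 0.3], [0.7, 0.3], [0.2, 1.2]]
```

White box at top pixel (145,206) with its grip at (143,206). The look-alikes are yellow boxes at (140,146) and (100,262), which I leave alone. The crop confirms the white box. The block spans (209,170)–(308,216), with tongues at about (224,206), (256,210) and (288,214). The mapped points match the side view to within about 2 px.

Request:
{"api": "arm_command", "payload": {"commands": [{"twist": [0, 0, -5], "jaw": 0}, {"twist": [0, 0, -4.9], "jaw": 0}, {"translation": [-2.4, -1.6, 0], "jaw": 0}, {"translation": [-2.4, -1.6, 0], "jaw": 0}, {"translation": [-2.4, -1.6, 0], "jaw": 0}, {"translation": [-2.4, -1.6, 0], "jaw": 0}, {"translation": [-2.4, -1.6, 0], "jaw": 0}, {"translation": [-2.4, -1.6, 0], "jaw": 0}, {"translation": [-2.4, -1.6, 0], "jaw": 0}, {"translation": [-2.4, -1.6, 0], "jaw": 0}, {"translation": [-2.4, -1.6, 0], "jaw": 0}, {"translation": [-2.4, -1.6, 0], "jaw": 0}]}}

```text
$.commands[0]: bad value
```

Request:
{"api": "arm_command", "payload": {"commands": [{"translation": [0, 0, 0], "twist": [0, 0, -5], "jaw": 0}, {"translation": [0, 0, 0], "twist": [0, 0, -4.9], "jaw": 0}, {"translation": [-2.4, -1.6, 0], "twist": [0, 0, 0], "jaw": 0}, {"translation": [-2.4, -1.6, 0], "twist": [0, 0, 0], "jaw": 0}, {"translation": [-2.4, -1.6, 0], "twist": [0, 0, 0], "jaw": 0}, {"translation": [-2.4, -1.6, 0], "twist": [0, 0, 0], "jaw": 0}, {"translation": [-2.4, -1.6, 0], "twist": [0, 0, 0], "jaw": 0}, {"translation": [-2.4, -1.6, 0], "twist": [0, 0, 0], "jaw": 0}, {"translation": [-2.4, -1.6, 0], "twist": [0, 0, 0], "jaw": 0}, {"translation": [-2.4, -1.6, 0], "twist": [0, 0, 0], "jaw": 0}, {"translation": [-2.4, -1.6, 0], "twist": [0, 0, 0], "jaw": 0}, {"translation": [-2.4, -1.6, 0], "twist": [0, 0, 0], "jaw": 0}]}}

```text
clock: 2.35
tool_pos: [0.4009, 0.4094, 0.2315]
orientation: [0.0, 0.06, 0.998, 0.0]
ft_force: [0.9, 0.4, -0.2]
grip_width: -0.0004
finger_force: 0.0
```

Request:
{"api": "arm_command", "payload": {"commands": [{"translation": [-2.7, -1.9, 0], "twist": [0, 0, 0], "jaw": 0}, {"translation": [-2.7, -1.9, 0], "twist": [0, 0, 0], "jaw": 0}, {"translation": [-2.7, -1.9, 0], "twist": [0, 0, 0], "jaw": 0}, {"translation": [-2.7, -1.9, 0], "twist": [0, 0, 0], "jaw": 0}, {"translation": [-2.6, -1.9, 0], "twist": [0, 0, 0], "jaw": 0}, {"translation": [0, 0, 3.5], "twist": [0, 0, 0], "jaw": 0}, {"translation": [0, 0, 3.5], "twist": [0, 0, 0], "jaw": 0}, {"translation": [0, 0, 3.5], "twist": [0, 0, 0], "jaw": 0}, {"translation": [0, 0, 3.5], "twist": [0, 0, 0], "jaw": 0}, {"translation": [0, 0, 2.0], "twist": [0, 0, 0], "jaw": 0}, {"translation": [0, 0, 1.3], "twist": [0, 0, 0], "jaw": 0}]}}

```text
clock: 3.27
tool_pos: [0.5205, 0.2993, 0.0557]
orientation: [-0.001, 0.06, 0.998, -0.001]
ft_force: [0.2, 0.2, -0.1]
grip_width: -0.0001
finger_force: 0.0
```

```bash
python3 - <<'E'
from h import *
c=cam('top');s=cam('side')
a=cv2.resize(c['img'][175:235,100:200,::-1],None,fx=5,fy=5);b=cv2.resize(s['img'][120:200,145:235,::-1],None,fx=3.3,fy=3.75)
cv2.imwrite('pics/p1.png',np.hstack([a,b]))
E
```

```text
(no output)
```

View pics/p1.png

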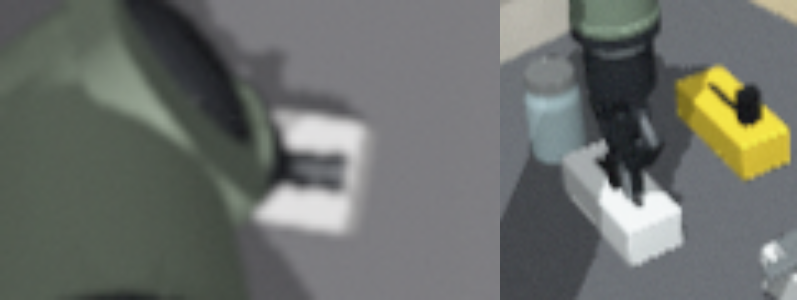

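The fingers are on the white box, just right of the grip. I'm pushing left.

Request:
{"api": "arm_command", "payload": {"commands": [{"translation": [-0.04, 1, 0], "twist": [0, 0, 0], "jaw": 0}, {"translation": [-0.04, 1, 0], "twist": [0, 0, 0], "jaw": 0}, {"translation": [-0.04, 1, 0], "twist": [0, 0, 0], "jaw": 0}, {"translation": [-0.04, 1, 0], "twist": [0, 0, 0], "jaw": 0}, {"translation": [-0.04, 1, 0], "twist": [0, 0, 0], "jaw": 0}]}}

```text
clock: 3.78
tool_pos: [0.53, 0.351, 0.0592]
orientation: [0.001, 0.06, 0.998, 0.0]
ft_force: [-0.2, -3.2, 1.0]
grip_width: -0.0
finger_force: 1.2
```

Request:
{"api": "arm_command", "payload": {"commands": [{"translation": [0, 0.4, 0], "twist": [0, 0, 0], "jaw": 0}, {"translation": [0, 0.4, 0], "twist": [0, 0, 0], "jaw": 0}]}}

```text
clock: 3.95
tool_pos: [0.5304, 0.3582, 0.0585]
orientation: [0.0, 0.06, 0.998, 0.0]
ft_force: [0.3, -2.6, 2.4]
grip_width: 0.0002
finger_force: 1.1
```

Request:
{"api": "arm_command", "payload": {"commands": [{"translation": [0, 0.3, 0], "twist": [0, 0, 0], "jaw": 0}, {"translation": [0, 0.3, 0], "twist": [0, 0, 0], "jaw": 0}]}}

```text
clock: 4.12
tool_pos: [0.5312, 0.3632, 0.0583]
orientation: [-0.0, 0.061, 0.998, -0.0]
ft_force: [-0.7, -5.8, 3.2]
grip_width: 0.0002
finger_force: 3.4
```

Request:
{"api": "arm_command", "payload": {"commands": [{"translation": [0, 0.3, 0], "twist": [0, 0, 0], "jaw": 0}, {"translation": [0, 0.1, 0], "twist": [0, 0, 0], "jaw": 0}]}}

```text
clock: 4.28
tool_pos: [0.5314, 0.3638, 0.0582]
orientation: [-0.001, 0.061, 0.998, -0.003]
ft_force: [-7.4, -23.5, 17.4]
grip_width: -0.0001
finger_force: 12.0
```

Request:
{"api": "arm_command", "payload": {"commands": [{"translation": [0, 0, 0], "twist": [0, 0, 0], "jaw": 0}, {"translation": [0, 0, 0], "twist": [0, 0, 0], "jaw": 0}, {"translation": [0, 0, 0], "twist": [0, 0, 0], "jaw": 0}, {"translation": [0, -2.0, 0], "twist": [0, 0, 0], "jaw": 0}, {"translation": [0, 0, -3.5], "twist": [0, 0, 0], "jaw": 0}, {"translation": [0, 0, -3.5], "twist": [0, 0, 0], "jaw": 0}, {"translation": [-1.7, -3, 0], "twist": [0, 0, 0], "jaw": 0}, {"translation": [-1.7, -3, 0], "twist": [0, 0, 0], "jaw": 0}, {"translation": [-1.7, -3, 0], "twist": [0, 0, 0], "jaw": 0}, {"translation": [-1.7, -3, 0], "twist": [0, 0, 0], "jaw": 0}, {"translation": [-1.7, -3, 0], "twist": [0, 0, 0], "jaw": 0}, {"translation": [-1.7, -3, 0], "twist": [0, 0, 0], "jaw": 0}]}}

```text
clock: 5.28
tool_pos: [0.6092, 0.1548, 0.1284]
orientation: [0.0, 0.061, 0.998, 0.0]
ft_force: [0.7, 0.9, 0.4]
grip_width: -0.0002
finger_force: 0.0
```

```bash
python3 - <<'E'
from h import *
s=cam('side');c=cam('top')
a=cv2.resize(s['img'][120:200,145:235,::-1],None,fx=4.5,fy=5);b=cv2.resize(c['img'][180:230,105:185,::-1],None,fx=5,fy=8)
cv2.imwrite('pics/p2.png',np.hstack([a,b]));print(manip.read_state()['tool_pos'])
E
```

```text
[0.61087712 0.14964209 0.12841503]
```

View pics/p2.png

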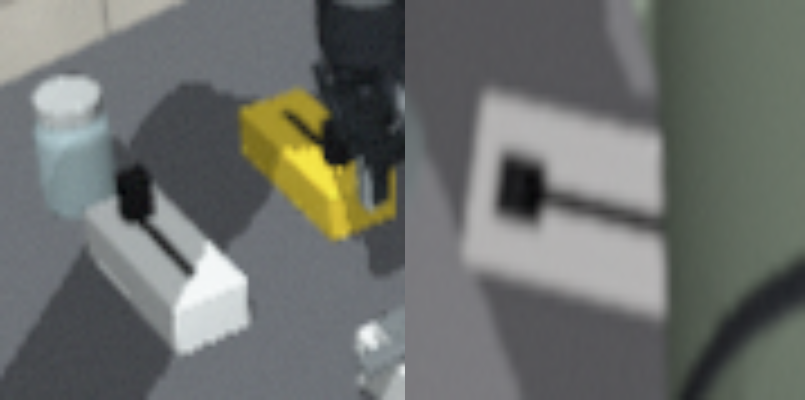

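Isolator is at its left stop (no slot left of the grip). Now tapping the left cover.

Request:
{"api": "arm_command", "payload": {"commands": [{"translation": [0, -3.7, 0], "twist": [0, 0, 0], "jaw": 0}, {"translation": [0, -3.6, 0], "twist": [0, 0, 0], "jaw": 0}, {"translation": [0, 0, 2.9], "twist": [0, 0, 0], "jaw": 0}, {"translation": [0, 0, 2.9], "twist": [0, 0, 0], "jaw": 0}, {"translation": [0, 0, 0.2], "twist": [0, 0, 0], "jaw": 0}, {"translation": [0, 0, 0], "twist": [0, 0, 0], "jaw": 0}]}}

```text
clock: 5.88
tool_pos: [0.5992, 0.0841, 0.0675]
orientation: [-0.001, 0.06, 0.998, -0.0]
ft_force: [1.4, 0.3, -0.1]
grip_width: 0.0
finger_force: 0.0
```

Request:
{"api": "arm_command", "payload": {"commands": [{"translation": [0, 0, 0.2], "twist": [0, 0, 0], "jaw": 0}, {"translation": [0, 0, 0.2], "twist": [0, 0, 0], "jaw": 0}]}}

```text
clock: 6.05
tool_pos: [0.6008, 0.0845, 0.0657]
orientation: [0.001, 0.06, 0.998, 0.0]
ft_force: [0.2, -0.0, -0.3]
grip_width: -0.0
finger_force: 0.0
```

Request:
{"api": "arm_command", "payload": {"commands": [{"translation": [0, 0, 0.2], "twist": [0, 0, 0], "jaw": 0}, {"translation": [0, 0, 0], "twist": [0, 0, 0], "jaw": 0}]}}

```text
clock: 6.22
tool_pos: [0.6006, 0.0844, 0.0631]
orientation: [0.001, 0.06, 0.998, 0.0]
ft_force: [1.0, 1.8, 2.3]
grip_width: 0.0001
finger_force: 1.5
```

Request:
{"api": "arm_command", "payload": {"commands": [{"translation": [0, -0.3, 0.2], "twist": [0, 0, 0], "jaw": 0}, {"translation": [0, 0, 0.2], "twist": [0, 0, 0], "jaw": 0}]}}

```text
clock: 6.38
tool_pos: [0.6, 0.0807, 0.0588]
orientation: [0.001, 0.061, 0.998, 0.0]
ft_force: [2.5, 2.6, 4.1]
grip_width: 0.0001
finger_force: 2.1
```

Request:
{"api": "arm_command", "payload": {"commands": [{"translation": [0, 0, 0.2], "twist": [0, 0, 0], "jaw": 0}, {"translation": [0, 0, 0], "twist": [0, 0, 0], "jaw": 0}]}}

```text
clock: 6.55
tool_pos: [0.6001, 0.0808, 0.0569]
orientation: [0.0, 0.061, 0.998, 0.0]
ft_force: [-4.1, 1.1, 20.9]
grip_width: -0.0004
finger_force: 10.2
```

The left socket sank about 7 mm under a few newtons, so it is the loose one. Backing off, tilting, and moving to its tongue.

Request:
{"api": "arm_command", "payload": {"commands": [{"translation": [0, 0, 0], "twist": [0, 0, 0], "jaw": 0}, {"translation": [0, 0, -3], "twist": [0, 0, 0], "jaw": 0}, {"translation": [0, 0, -3], "twist": [0, 0, 0], "jaw": 0}, {"translation": [3.4, -0.1, 0.5], "twist": [0, 0, 0], "jaw": 50}, {"translation": [3.4, -0.1, 0.6], "twist": [0, 0, 0], "jaw": 50}, {"translation": [3.3, -0.2, 0.6], "twist": [0, 0, 0], "jaw": 50}, {"translation": [0, 0, 0], "twist": [0, -6.7, 0], "jaw": 50}, {"translation": [0, 0, 0], "twist": [0, -6.7, 0], "jaw": 50}, {"translation": [0, 0, 0], "twist": [0, -6.7, 0], "jaw": 50}, {"translation": [0, 0, 0], "twist": [0, -6.7, 0], "jaw": 50}, {"translation": [0, 0, 0], "twist": [0, -6.7, 0], "jaw": 50}, {"translation": [0, 0, 0], "twist": [0, -6.5, 0], "jaw": 50}]}}

```text
clock: 7.55
tool_pos: [0.5027, 0.0677, 0.0993]
orientation: [0.163, 0.067, 0.983, -0.043]
ft_force: [0.2, -0.9, -0.2]
grip_width: 0.0424
finger_force: 0.0
```

```bash
cat > st.py <<'E'
from h import *
s=manip.read_state();q=R.from_quat(np.roll(s['orientation'],-1)).as_matrix()
tilt=np.degrees(np.arctan2(q[0,2],-q[2,2]));p=np.array(s['tool_pos'])
b=np.array([.590,-.023]);ex=np.array([.9927,-.1207]);ey=np.array([.1207,.9927]);d=p[:2]-b
print('t',round(s['clock'],2),'q',np.round(s['q'],2),'tilt',round(tilt,1),'tool y',np.round(q[:,1],3),'tcp blk mm',np.round([d@ex*1e3,d@ey*1e3,p[2]*1e3],1),'F blk',np.round([np.r_[s['ft_force'][:2]]@ex,np.r_[s['ft_force'][:2]]@ey,s['ft_force'][2]],1),'w',round(s['grip_width'],4),round(s['finger_force'],1))
g=np.array([d@ex*1e3,p[2]*1e3]); a=np.radians(tilt); 
print('cover angle if gripped', g)
E
python3 - <<'E'
exec(open('st.py').read())
c=cam('top');sd=cam('side')
a=cv2.resize(sd['img'][140:230,190:290,::-1],None,fx=4,fy=4);b2=cv2.resize(c['img'][150:240,180:280,::-1],None,fx=4,fy=4)
cv2.imwrite('pics/p3.png',np.hstack([a,b2]))
E
```

```text
t 7.55 q [-0.51  0.47  0.15  2.27  0.81  0.21  0.26] tilt 18.5 tool y [ 0.146  0.987 -0.062] tcp blk mm [-97.6  79.5  99.3] F blk [ 0.3 -0.9 -0.2] w 0.0424 0.0
cover angle if gripped [-97.59186574  99.30430942]
```

View pics/p3.png

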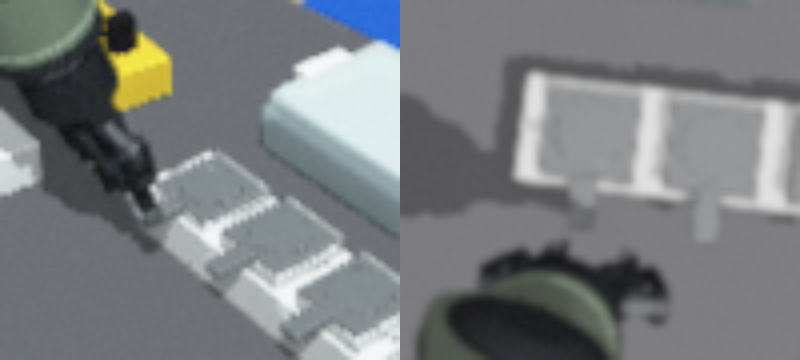

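The wrist joint limit stopped the tilt at about 18°, so I'll use a smaller starting tilt. The pictures show the left tongue clear at top pixel (225,203), with the fingers behind and above it.

```bash
cat > go.py <<'E'
import sys; exec(open('st.py').read())
# args: tilt, block x,y,z (mm) of TCP -> shift in present tool axes (cm), twist (deg)
t,x,y,z=map(float,sys.argv[1:5]); a=np.radians(t)
zt=np.r_[np.sin(a)*ex,-np.cos(a)]; yt=np.r_[ey,0]; M=np.c_[np.cross(yt,zt),yt,zt]
tgt=np.r_[b+(x*ex+y*ey)/1e3,z/1e3]
print('shift first',np.round(q.T@(tgt-p)*100,2),'then twist',np.round(R.from_matrix(q.T@M).as_rotvec(degrees=True),1),'shift after twist',np.round(M.T@(tgt-p)*100,2))
E
python3 go.py 10 -74 100 99
```

```text
t 7.65 q [-0.51  0.47  0.15  2.27  0.81  0.21  0.27] tilt 18.4 tool y [ 0.145  0.987 -0.063] tcp blk mm [-97.9  79.3  99.1] F blk [-1.  -0.4 -0.3] w 0.0426 0.0
cover angle if gripped [-97.89662486  99.05382172]
shift first [-2.25  2.13  0.64] then twist [-3.8  9.  -0.5] shift after twist [-2.35  2.07  0.42]
```

Request:
{"api": "arm_command", "payload": {"commands": [{"translation": [-0.7, 0.7, 0.2], "twist": [-1, 3, 0], "jaw": 50}, {"translation": [-0.8, 0.7, 0.2], "twist": [-1.4, 3, -0.2], "jaw": 50}, {"translation": [-0.8, 0.7, 0.2], "twist": [-1.4, 3, -0.3], "jaw": 50}, {"translation": [0, 0, 0], "twist": [0, 0, 0], "jaw": 50}]}}

```text
clock: 7.98
tool_pos: [0.5262, 0.0794, 0.0985]
orientation: [0.104, 0.064, 0.992, -0.013]
ft_force: [-0.1, -0.6, -0.7]
grip_width: 0.0429
finger_force: 0.0
```

```bash
python3 go.py 10 -63 100 40
```

```text
t 7.98 q [-0.17  0.51 -0.21  2.11  0.55  0.4   0.62] tilt 11.8 tool y [ 0.129  0.992 -0.013] tcp blk mm [-75.6  94.   98.5] F blk [-0.  -0.6 -0.7] w 0.0429 0.0
cover angle if gripped [-75.64990938  98.46251695]
shift first [-0.02  0.69  5.97] then twist [-0.8  2.  -0.3] shift after twist [-0.23  0.6   5.98]
```

Request:
{"api": "arm_command", "payload": {"commands": [{"translation": [0, 0.6, 0], "twist": [-0.8, 2, -0.3], "jaw": 50}, {"translation": [-0.1, 0, 2], "twist": [0, 0, 0], "jaw": 50}, {"translation": [-0.1, 0, 2], "twist": [0, 0, 0], "jaw": 50}, {"translation": [0, 0, 1.9], "twist": [0, 0, 0], "jaw": 50}, {"translation": [0, 0, 0], "twist": [0, 0, 0], "jaw": 50}]}}

```text
clock: 8.4
tool_pos: [0.5357, 0.0839, 0.0372]
orientation: [0.086, 0.059, 0.994, -0.009]
ft_force: [-1.5, 0.1, -0.3]
grip_width: 0.0428
finger_force: 0.0
```

```bash
python3 - <<'E'
import sys; sys.argv=['',"10","-63","100","40"]
exec(open('go.py').read())
sd=cam('side')
cv2.imwrite('pics/p4.png',cv2.resize(sd['img'][140:230,190:290,::-1],None,fx=6,fy=6,interpolation=cv2.INTER_CUBIC))
E
```

```text
t 8.4 q [-0.19  0.64 -0.16  2.08  0.59  0.32  0.59] tilt 9.8 tool y [ 0.119  0.993 -0.007] tcp blk mm [-66.8  99.6  37.2] F blk [-1.6 -0.  -0.3] w 0.0428 0.0
cover angle if gripped [-66.80118761  37.23721912]
shift first [-0.42  0.04 -0.21] then twist [-0.4 -0.   0.2] shift after twist [-0.42  0.04 -0.21]
```

View pics/p4.png

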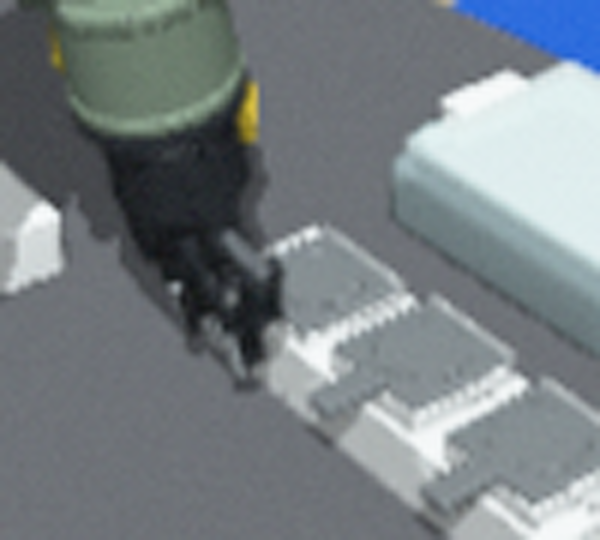

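The fingers straddle the left tongue at (225,375) in the crop. Moving 3 mm forward and closing.

Request:
{"api": "arm_command", "payload": {"commands": [{"translation": [-0.35, 0, 0], "twist": [0, 0, 0], "jaw": 50}, {"translation": [0, 0, 0], "twist": [0, 0, 0], "jaw": 35}, {"translation": [0, 0, 0], "twist": [0, 0, 0], "jaw": 15}, {"translation": [0, 0, 0], "twist": [0, 0, 0], "jaw": 15}, {"translation": [0, 0, 0], "twist": [0, 0, 0], "jaw": 15}]}}

```text
clock: 8.87
tool_pos: [0.5409, 0.0829, 0.0417]
orientation: [0.089, 0.06, 0.994, -0.008]
ft_force: [0.1, -6.3, 2.6]
grip_width: 0.0183
finger_force: 59.4
```

```bash
python3 st.py
```

```text
t 8.87 q [-0.18  0.63 -0.17  2.07  0.59  0.33  0.6 ] tilt 10.2 tool y [ 0.12   0.993 -0.006] tcp blk mm [-61.5  99.2  41.7] F blk [ 0.9 -6.2  2.6] w 0.0183 59.4
cover angle if gripped [-61.48853967  41.73031592]
```

Request:
{"api": "arm_command", "payload": {"commands": [{"translation": [-0.05, 0, -0.51], "twist": [0, 3, 0], "jaw": 15}, {"translation": [-0.05, 0, -0.51], "twist": [0, 3, 0], "jaw": 15}]}}

```text
clock: 9.03
tool_pos: [0.5403, 0.0832, 0.0524]
orientation: [0.036, 0.059, 0.998, -0.005]
ft_force: [8.2, -10.6, -1.1]
grip_width: 0.0181
finger_force: 59.0
```

```bash
python3 st.py
```

```text
t 9.03 q [-0.04  0.65 -0.32  1.98  0.47  0.52  0.74] tilt 4.1 tool y [ 0.118  0.993 -0.006] tcp blk mm [-62.2  99.5  52.4] F blk [ 9.4 -9.6 -1.1] w 0.0181 59.0
cover angle if gripped [-62.17876452  52.43994295]
```

Request:
{"api": "arm_command", "payload": {"commands": [{"translation": [-0.15, -0.05, -0.51], "twist": [0, 3, 0], "jaw": 15}, {"translation": [-0.08, 0, -0.5], "twist": [0, 3, 0], "jaw": 15}, {"translation": [-0.08, 0, -0.5], "twist": [0, 3, 0], "jaw": 15}]}}

```text
clock: 9.28
tool_pos: [0.5416, 0.0828, 0.0674]
orientation: [-0.044, 0.06, 0.997, -0.0]
ft_force: [-5.2, -3.5, 3.3]
grip_width: 0.0186
finger_force: 59.5
```

```bash
python3 st.py
```

```text
t 9.28 q [ 0.06  0.7  -0.43  1.84  0.35  0.77  0.89] tilt -5.0 tool y [ 0.119  0.993 -0.005] tcp blk mm [-60.8  99.2  67.4] F blk [-4.8 -4.1  3.3] w 0.0186 59.5
cover angle if gripped [-60.83266533  67.4416942 ]
```

Request:
{"api": "arm_command", "payload": {"commands": [{"translation": [-0.05, 0, -0.51], "twist": [0, 3, 0], "jaw": 15}, {"translation": [-0.06, 0, -0.51], "twist": [0, 3, 0], "jaw": 15}, {"translation": [-0.06, 0, -0.51], "twist": [0, 3, 0], "jaw": 15}, {"translation": [-0.06, 0, -0.51], "twist": [0, 3, 0], "jaw": 15}]}}

```text
clock: 9.62
tool_pos: [0.5469, 0.0822, 0.0874]
orientation: [-0.148, 0.059, 0.987, 0.006]
ft_force: [-10.0, -4.4, 5.1]
grip_width: 0.0184
finger_force: 59.7
```

```bash
python3 st.py
```

```text
t 9.62 q [ 0.1   0.78 -0.47  1.63  0.24  1.08  1.01] tilt -17.0 tool y [ 0.118  0.993 -0.006] tcp blk mm [-55.5  99.2  87.4] F blk [-9.4 -5.6  5.1] w 0.0184 59.7
cover angle if gripped [-55.51515241  87.36901032]
```

Request:
{"api": "arm_command", "payload": {"commands": [{"translation": [-0.05, 0, -0.52], "twist": [0, 3, 0], "jaw": 15}, {"translation": [-0.05, 0, -0.52], "twist": [0, 3, 0], "jaw": 15}, {"translation": [-0.06, 0, -0.51], "twist": [0, 3, 0], "jaw": 15}, {"translation": [-0.06, 0, -0.51], "twist": [0, 3, 0], "jaw": 15}, {"translation": [-0.06, 0, -0.51], "twist": [0, 3, 0], "jaw": 15}]}}

```text
clock: 10.03
tool_pos: [0.5594, 0.0808, 0.1105]
orientation: [-0.276, 0.058, 0.959, 0.014]
ft_force: [-10.7, -6.6, 11.6]
grip_width: 0.0184
finger_force: 59.6
```

```bash
python3 st.py
```

```text
t 10.03 q [ 0.1   0.92 -0.47  1.36  0.16  1.45  1.09] tilt -31.9 tool y [ 0.118  0.993 -0.006] tcp blk mm [-42.9  99.3 110.5] F blk [-9.8 -7.8 11.6] w 0.0184 59.6
cover angle if gripped [-42.87314184 110.49828886]
```

Request:
{"api": "arm_command", "payload": {"commands": [{"translation": [-0.05, 0, -0.52], "twist": [0, 3, 0], "jaw": 15}, {"translation": [-0.05, 0, -0.52], "twist": [0, 3, 0], "jaw": 15}, {"translation": [-0.05, 0, -0.52], "twist": [0, 3, 0], "jaw": 15}, {"translation": [-0.05, 0, -0.52], "twist": [0, 3, 0], "jaw": 15}]}}

```text
clock: 10.37
tool_pos: [0.5738, 0.079, 0.1264]
orientation: [-0.375, 0.056, 0.925, 0.02]
ft_force: [-7.9, -5.6, 11.3]
grip_width: 0.0186
finger_force: 59.5
```

```bash
python3 st.py
```

```text
t 10.37 q [ 0.08  1.05 -0.46  1.13  0.1   1.75  1.11] tilt -43.9 tool y [ 0.118  0.993 -0.005] tcp blk mm [-28.4  99.3 126.4] F blk [-7.1 -6.5 11.3] w 0.0186 59.5
cover angle if gripped [-28.38163075 126.36105596]
```

Request:
{"api": "arm_command", "payload": {"commands": [{"translation": [-0.05, 0, -0.52], "twist": [0, 3, 0], "jaw": 15}, {"translation": [-0.05, 0, -0.52], "twist": [0, 3, 0], "jaw": 15}, {"translation": [-0.06, 0, -0.5], "twist": [0, 2, 0], "jaw": 15}, {"translation": [-0.1, 0, -0.5], "twist": [0, 1, 0], "jaw": 15}]}}

```text
clock: 10.7
tool_pos: [0.5866, 0.0773, 0.1328]
orientation: [-0.44, 0.055, 0.896, 0.026]
ft_force: [-1.9, -5.8, 7.9]
grip_width: 0.0183
finger_force: 59.6
```

```bash
python3 st.py
```

```text
t 10.7 q [-0.04  1.14 -0.21  0.96 -0.08  1.93  1.23] tilt -52.1 tool y [ 0.122  0.993 -0.002] tcp blk mm [-15.5  99.1 132.8] F blk [-1.1 -6.   7.9] w 0.0183 59.6
cover angle if gripped [-15.45788125 132.80834817]
```

Request:
{"api": "arm_command", "payload": {"commands": [{"translation": [-0.11, 0, -0.5], "twist": [0, -0.5, 0], "jaw": 15}, {"translation": [-0.13, 0, -0.5], "twist": [0, -0.5, 0], "jaw": 15}, {"translation": [-0.15, 0, -0.49], "twist": [0, -0.5, 0], "jaw": 15}]}}

```text
clock: 10.95
tool_pos: [0.5966, 0.076, 0.1372]
orientation: [-0.427, 0.055, 0.902, 0.023]
ft_force: [-3.0, -5.8, -10.8]
grip_width: 0.0187
finger_force: 58.8
```

```bash
python3 st.py
```

```text
t 10.95 q [-0.08  1.13 -0.1   0.94 -0.14  1.93  1.29] tilt -50.5 tool y [ 0.119  0.993 -0.006] tcp blk mm [ -5.4  99.  137.2] F blk [ -2.3  -6.1 -10.8] w 0.0187 58.8
cover angle if gripped [ -5.41774143 137.21809838]
```

Upward pull is too high, so I'm easing down straight away.

Request:
{"api": "arm_command", "payload": {"commands": [{"translation": [-0.16, 0, 0.13], "twist": [0, 0, 0], "jaw": 15}, {"translation": [0, 0, 0], "twist": [0, 0, 0], "jaw": 15}]}}

```text
clock: 11.12
tool_pos: [0.5961, 0.076, 0.1363]
orientation: [-0.428, 0.055, 0.902, 0.023]
ft_force: [-5.3, -6.6, 4.9]
grip_width: 0.0186
finger_force: 59.5
```

```bash
python3 st.py; python3 - <<'E'
from h import *
s=cam('side')
cv2.imwrite('pics/p5.png',cv2.resize(s['img'][140:240,190:310,::-1],None,fx=6,fy=6,interpolation=cv2.INTER_CUBIC))
E
```

```text
t 11.12 q [-0.08  1.13 -0.1   0.94 -0.14  1.93  1.29] tilt -50.6 tool y [ 0.119  0.993 -0.005] tcp blk mm [ -5.9  99.  136.3] F blk [-4.4 -7.2  4.9] w 0.0186 59.5
cover angle if gripped [ -5.87166527 136.33791412]
```

View pics/p5.png

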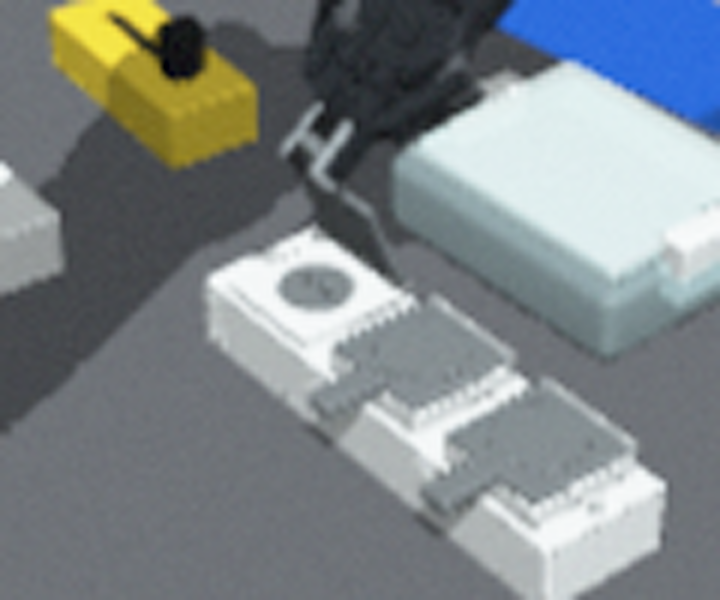

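Request:
{"api": "arm_command", "payload": {"commands": [{"translation": [-0.04, 0, 0.03], "twist": [0, 0, 0], "jaw": 15}, {"translation": [0, 0, 0], "twist": [0, 0, 0], "jaw": 15}, {"translation": [0, 0, 0], "twist": [0, 0, 0], "jaw": 15}]}}

```text
clock: 11.42
tool_pos: [0.5962, 0.076, 0.1363]
orientation: [-0.428, 0.055, 0.902, 0.024]
ft_force: [-6.9, -5.3, 8.6]
grip_width: 0.0186
finger_force: 59.7
```

```bash
python3 st.py; python3 -c "
from bench import manip; print(manip.hand_in())"
```

```text
t 11.42 q [-0.08  1.13 -0.1   0.94 -0.14  1.93  1.29] tilt -50.6 tool y [ 0.119  0.993 -0.004] tcp blk mm [ -5.8  99.  136.3] F blk [-6.2 -6.1  8.6] w 0.0186 59.7
cover angle if gripped [ -5.82746198 136.29981189]
the job is handed in; nothing more can be done
None
```

I handed the job in at about 11.4 s with the isolator at its left stop and the loose left socket's cover held open at about 73° by the tongue; one brief upward pull of about 11 N (limit about 9 N) was eased at once, and by the cover geometry the socket stayed sunk, but the hand-in returned no verdict.

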